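# Find the high spot of a fan wheel and clip on its balance weights

### The arm

A 6-joint arm with a two-finger parallel gripper is mounted at the origin on the work surface. World frame = base frame: x ahead of the robot, y to its left, z up, the work surface at z = 0. Lengths are in mm, angles in rad, forces in N, time in s.
With the tool pointing down it reaches from about 300 to 775 mm from the base axis. Payload 14.6 kg.
Tool frame: the origin (TCP) lies at the very end of the fingers, on their centre line; the grasp point (between the pads) lies 19 mm behind it; z points along the fingers, y is the line along which they close (so a half turn about z gives the same grasp; the last joint's range is limited). The gripper opens to 94 mm and grips with 3 to 60 N. Pads are 16 mm wide; open, the fingers measure 119 mm over their backs; the gripper's body (75 mm by 177 mm) begins 78 mm behind the grasp point.
Start: joints at [1.206, 0.3, 1.521, -0, 1.321, -0.067], TCP at [161.377, 525.782, 205.446] pointing down, gripper open.
Joint ranges: [-3.03, 3.03], [-0.79, 2.21], [0.23, 2.52], [-1.04, 4.18], [0, 3.07], [-2.55, 2.55]. Speed limits (rad/s): [2.22, 2.22, 2.57, 3.14, 3.14, 3.14].

### API

Orientations are given as [roll, pitch, yaw] about the fixed x, y, z axes, in that order (R = Rz(yaw) Ry(pitch) Rx(roll)).
In Python, from cell import manip, camera, get_calibration gives the robot as it stands. The module is installed in compiled form; this text tells all that it offers.
- The arm moves only by the tool jog_arm, never from a script. Its argument "plan" is one flat list of numbers, 6 for each row, row after row: the shift along the world's x, y, z in m, then the turn, a rotation vector about the world's x, y, z in degrees. A call has 1 to 20 rows; each row is the pose to reach, as a shift and turn from the pose commanded when the call began; what a row does not reach only later rows make up. A row lasts 1/10 s, in which the tool goes at most 50 mm and 8.59 degrees, less where a joint would pass 70% of its speed; a pose out of reach is approached as far as the arm can. A call with a gripper value outside its range is refused whole. "claw" is the finger opening in m, from 0 to 0.094, set as the call begins (left out, the last holds). The fingers move at their own pace and stop on an object; "force" is the grip in N (left out, the last holds). Time passes only in rows, so rows that repeat a pose let the fingers close. It gives the time, the measured TCP pose, the force, the opening and the grip force at its end, in the units of the state.
- manip.read_state(): the state, without advancing time (a new reading comes with each control period).
- camera(name): name is "side" or "top"; returns (picture, depth): 384x512x3 uint8, red, green, blue; 384x512 float32, mm along the optical axis (not along the pixel's ray), 0 where there is no reading.
- get_calibration(name): a dict with "fx", "fy", "cx", "cy" (pixels), "origin" and "attitude" of the camera in the world. Camera axes: x right, y down, z forward; pixel columns grow to the right and rows downward; lengths in mm; the calibration is good to about 2 mm. A picture is of the moment at which its call begins. get_calibration takes no time and is no camera call.
- manip.sign_off(): hands the job in; it is judged then, once.
The state is a dict: "clock": time; "joints": joint angles; "qd": joint speeds; "effort": joint torques, N m; "eef_pos": TCP position; "eef_rot": TCP orientation; "wrist_force": force on the tool from outside, world axes, zero at the start; "moment": the same for the moment, N m; "finger_gap": finger opening in mm; "finger_force": force on a finger pad.
Only numpy, scipy, OpenCV 4.12 (cv2) and the standard library are available. Lean on these libraries where they do the work, as an engineer would, in place of code of your own. Each camera call takes 0.05 s, during which the arm holds its last target. There are 200 camera calls.

### The job

The fan wheel from the clean-air cabinet is on the run-out stand. Slide the plunger indicator in until its carriage is fully home against its stop, turn the wheel by its crank, with the plunger riding on its rim, to find its high spot, and leave the wheel standing, let go, with the highest spot pressing the plunger. Then push every balance clip down over the round ring until it snaps on, all of them on the half of the ring away from the indicator, and with the wheel still standing at its high spot slide the indicator all the way back out; leave the carton, the jar and the mouse alone.

Things in the scene. Friction and masses are not known exactly. Their poses are not given: they have to be found in the camera images.
- stand: Run-out stand, fixed, place and yaw vary: blue base plate 160 x 400 x 18 mm, from y = -70 to 330 mm. Origin: on the counter under the upright axis of the fan wheel it carries; z up; +y points from the wheel's axis to the plunger indicator. The wheel turns either way without end and stays where it is left (0.2 N m of friction).
- rim_centre (a point): On the wheel's axis, 50 mm above the counter, mid-height of its steel rim (z 40 to 60 mm; disc over it to z 64 mm). The rim is not true: 101 mm from the axis at its lowest, 109 mm at the high spot, one broad bulge; 11 degrees either side of the top the reading has dropped by 1 mm. Where it lies differs from run to run, with no fixed relation to the crank.
- ring_centre (a point): Centre of the balance ring: a level round steel bar 18 mm thick bent to a circle of radius 88 mm (to the bar's centre), 95 mm above the counter. Clips fit anywhere along it, its struts are not in the way. Pressed straight down over it with about 10 N a clip spreads and snaps on: its origin is then on the bar's centre line with 1 to 2 mm of play; unsnapped on top it stands 8 mm or more higher.
- crank (a point): Top centre of the crank: a black upright sleeve 20 mm in diameter, freely spinning on its post, 30 mm from the wheel's axis, from z 110 mm to 175 mm. Pinch it from above and carry it round the axis in a circle of 30 mm radius to turn the wheel; the hand need not turn.
- gauge_slide (a joint): Carriage of the plunger indicator on its slide along the stand's y, in m: 0 = all the way out, away from the wheel; 0.05 = fully home, on its stop near the wheel. It stays where it is left; moving it takes about 7 N.
- gauge_handle (a point): Top centre of the carriage's red upright handle plate: 34 mm wide along the stand's x, 14 mm thick along its y, 86 mm tall, top 142 mm above the counter. It moves with the carriage: 276 mm from the wheel's axis along the stand's +y with the carriage out, 226 mm with it home. The dial (68 mm across, top at z 99 mm) has its centre 56 mm nearer the wheel.
- plunger (a joint): Reading of the indicator in m: how far its brass-tipped sprung plunger (50 mm above the counter, under 4 N) is pushed in; 0 = free. With the carriage fully home it reads about 0.003 at the wheel's lowest spot, about 0.011 at the highest. The red needle on the white dial shows the same: it points along the stand's +y at 0 and turns 20.6 degrees clockwise for each mm.
- clip0: Sprung balance clip, 75 mm tall, 44 mm long (x) and 46 mm across (y) at the feet, 120 g: yellow bridge and tab over two sprung steel arms with slippery lips and flared feet. Origin: centre of the bar it will grip, 27.5 mm above its soles; x along the bar, z up. Tab: 12 mm thick along y, 30 mm wide along x, from 18 to 48 mm above the origin. Starts standing on the counter; may be absent.
- clip1: Another sprung balance clip, the same as clip0 in shape, size and frame; may be absent.
- clip2: Another sprung balance clip, the same as clip0 in shape, size and frame; may be absent.
- clip3: Another sprung balance clip, the same as clip0 in shape, size and frame; may be absent.
- carton: Bystander: white medicine carton 50 x 120 x 55 mm, origin under its centre.
- bottle: Bystander: amber jar 56 mm in diameter, 110 mm tall, origin under its centre.
- mouse: Bystander: black computer mouse 100 x 58 x 30 mm, origin under its centre.
Things that resemble listed ones, but are neither listed nor needed, are in the scene too. What is shaped like the clip0 but blue or turquoise is not meant. Leave any turquoise look-alike of the clip1 alone.

How it is judged:
By the outcome, as a careful person would: the job done as asked, in the order asked, and still so for the second after the job is handed in, with the robot touching nothing.
Of clip0, clip1, clip2, clip3 only 2 to 4 are there at a start; the rules pass over those that are not, and their reading is None.
At some moment in a run one of clip0, clip1, clip2, clip3 may be knocked a few centimetres aside while the robot is not near it.
It also fails if it takes over 210 s, if anything falls off the work surface, if the arm or the gripper's body presses on something with over 40 N, if the wrist force passes 120 N, or if a joint passes its speed limit or range.

## Working session

There is one attempt and no reset: what is moved stays moved. The work goes in short steps, Python scripts to look and compute and a tool call to move; the robot and the scene stay as the last step left them, time stands still between calls to the robot, and variables do not carry over. Pictures are saved under pics/ and viewed, at most 14 in all, crops included, and the job is handed in when it is done.

Besides the shell and the picture viewer there is one more tool, called after "Call:" as name(argument=value, ...) on one line, values as JSON. jog_arm: Moves the arm, as the interface text tells. Its arguments: {"type":"object","properties":{"plan":{"type":"array"},"claw":{"type":"number"},"force":{"type":"number"}},"required":["plan"]}

```bash
mkdir -p pics; cat > h.py <<'E'
import numpy as np,cv2
from cell import manip,camera,get_calibration
def cal(n):
    c=get_calibration(n);A=np.array(c["attitude"],float);return c,A
def world(n,d):
    c,A=cal(n);v,u=np.mgrid[:384,:512]
    p=np.stack([(u-c["cx"])/c["fx"]*d,(v-c["cy"])/c["fy"]*d,d],-1)
    return p@R(A).T+np.array(c["origin"])
def R(A):
    from scipy.spatial.transform import Rotation as S
    if A.shape==(3,3): return A
    if A.size==3: return S.from_euler('xyz',A).as_matrix()
    raise ValueError(A)
def plane(n,u,v,z):
    c,A=cal(n);r=R(A)@np.array([(u-c["cx"])/c["fx"],(v-c["cy"])/c["fy"],1]);o=np.array(c["origin"],float)
    return o+r*(z-o[2])/r[2]
def save(n,f,crop=None,s=1):
    im,d=camera(n);x=im[:,:,::-1]
    if crop: a,b,c,e=crop;x=x[b:e,a:c]
    cv2.imwrite("pics/"+f,cv2.resize(x,None,fx=s,fy=s,interpolation=cv2.INTER_CUBIC));return im,d
E
python3 - <<'E'
from h import *
for n in("top","side"):
    print(get_calibration(n)); im,d=save(n,n+"0.png",None,1.5); np.savez("%s0.npz"%n,im=im,d=d)
s=manip.read_state();print(s)
E
```

```text
{'fx': 359.93654540341953, 'fy': 359.93654540341953, 'cx': 255.39703325113427, 'cy': 192.59265918771393, 'origin': array([ 429.6527579 ,  -27.43137138, 1059.67902529]), 'attitude': array([-3.03000768,  0.01555345, -1.5948204 ])}
{'fx': 349.9099574086245, 'fy': 349.9099574086245, 'cx': 255.26059550534967, 'cy': 193.00372524987543, 'origin': array([ 183.33198386, -657.3981328 ,  773.67124738]), 'attitude': array([-2.29723489e+00, -1.41372947e-03, -4.86903106e-01])}
{'clock': 0.1, 'joints': array([ 1.20637259e+00,  3.00410092e-01,  1.52151390e+00, -7.87051604e-06,
        1.32073671e+00, -6.65956764e-02]), 'qd': array([-7.03906222e-04, -2.00844558e-04, -1.68375248e-03, -6.19361947e-04,
        1.84735445e-03, -3.20730767e-05]), 'effort': array([ 4.33881840e-03, -5.32650054e+01, -3.53280008e+01,  7.10225408e-02,
        2.35884462e-02, -1.00901232e-04]), 'eef_pos': array([161.30987476, 525.55761394, 204.94822231]), 'eef_rot': array([-3.14052646e+00, -6.34682401e-05,  2.84376651e+00]), 'wrist_force': array([-0.46221127, -0.3427233 , -0.52102881]), 'moment': array([-0.00629028,  0.00775852, -0.01082907]), 'finger_force': 0.0, 'finger_gap': 94.38090637960168}
```

View pics/top0.png

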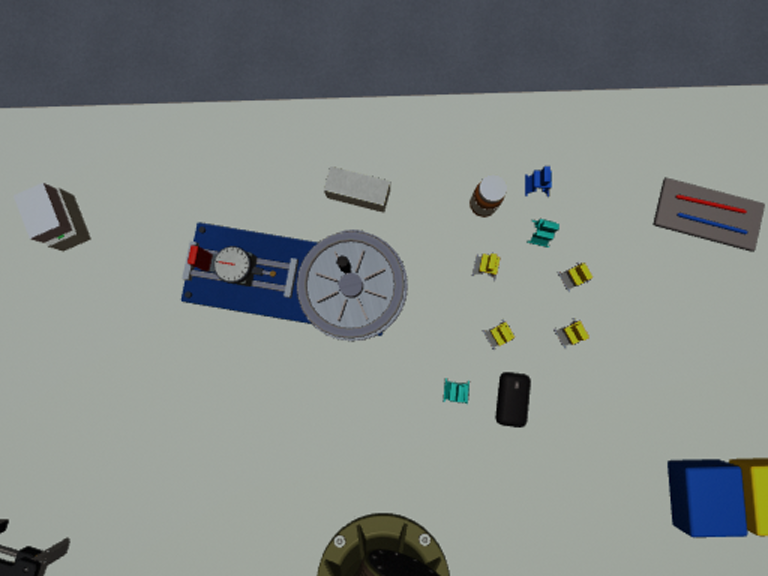

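View pics/side0.png

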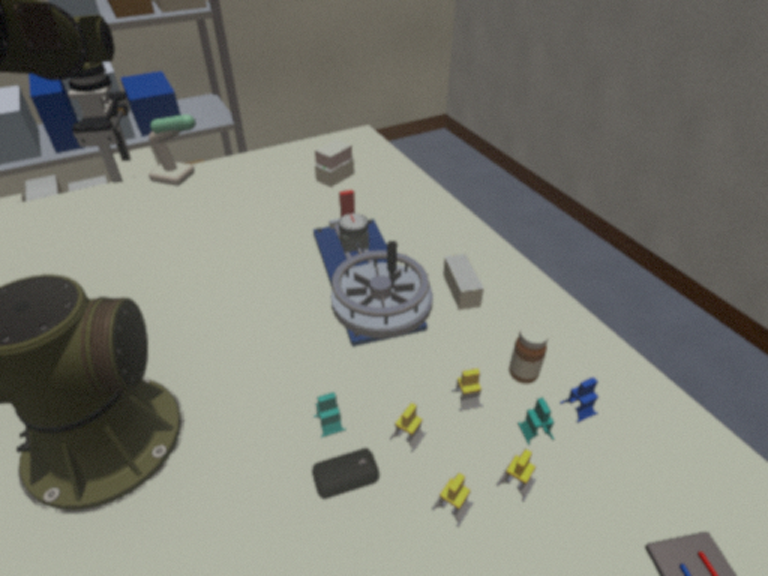

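The top picture shows the stand: dial at (232,264), red handle at (197,255), wheel hub at (351,285), crank at (344,263). There are four yellow clips at (488,265), (501,333), (579,275) and (573,333). The turquoise pieces (545,231) and (456,391) and the blue one (540,181) are look-alikes and stay put. All pixels are at 1.5x scale.

```bash
cat > m.py <<'E'
from h import *
def hsv(im): return cv2.cvtColor(im,cv2.COLOR_RGB2HSV)
def clips(n,im,d,verbose=True):
    P=world(n,d);H=hsv(im);m=((H[...,0]>22)&(H[...,0]<34)&(H[...,1]>120)&(H[...,2]>60)).astype(np.uint8)
    k,L,S,C=cv2.connectedComponentsWithStats(m);out=[]
    for i in range(1,k):
        if 25<S[i,4]<700:
            q=P[(L==i)&(d>0)];zt=np.percentile(q[:,2],97);t=q[q[:,2]>zt-8]
            r=cv2.minAreaRect(t[:,:2].astype(np.float32))
            e,v=np.linalg.eigh(np.cov(t[:,:2].T));a=np.degrees(np.arctan2(v[1,1],v[0,1]))
            out.append((C[i].round(),zt.round(1),np.round(r[0],1),np.round(r[1],1),round(r[2],1),round(a,1),len(t)))
    return out
def circ(p):
    A=np.c_[2*p,np.ones(len(p))];x=np.linalg.lstsq(A,(p**2).sum(1),rcond=None)[0];return x[:2],np.sqrt(x[2]+x[:2]@x[:2])
E
python3 - <<'E'
from m import *
for n in("top","side"):
    f=np.load(n+"0.npz");im,d=f["im"],f["d"];P=world(n,d);H=hsv(im)
    print(n)
    for o in clips(n,im,d):print(o)
    red=((H[...,0]<6)|(H[...,0]>174))&(H[...,1]>150)&(P[...,2]>125)&(P[...,2]<160)&(P[...,0]>300)
    q=P[red];print("handle",len(q),q.mean(0),cv2.minAreaRect(q[:,:2].astype(np.float32)) if len(q) else 0)
    dk=(H[...,2]<60)&(P[...,2]>165)&(P[...,2]<190)&(P[...,0]>350)&(P[...,1]>-100)&(P[...,1]<250)
    q=P[dk];print("crank",len(q),q.mean(0),(q.min(0)+q.max(0))/2)
    bl=(H[...,0]>108)&(H[...,0]<125)&(H[...,1]>150)&(P[...,2]<30)&(P[...,0]>350)&(P[...,1]>-70)
    k,L,S,C=cv2.connectedComponentsWithStats(bl.astype(np.uint8));
    q=P[L>0];print("base",len(q),cv2.minAreaRect(q[:,:2].astype(np.float32)),np.median(q[:,2]))
    if n=="top":
        c,A=cal(n);hub=plane(n,234,190,65)[:2]
        rr=np.hypot(P[...,0]-hub[0],P[...,1]-hub[1])
        m=(P[...,2]>98)&(P[...,2]<112)&(rr>70)&(rr<110);q=P[m];print(hub,len(q),circ(q[:,:2]),np.median(q[:,2]),np.median(P[(abs(P[...,0]-450)<40)&(P[...,1]<-250)],0))
E
```

```text
top
(array([326., 175.]), np.float64(77.1), array([ 586.9, -216.3]), array([11.7, 29.4]), 76.2, np.float64(167.0), 49)
(array([390., 181.]), np.float64(77.5), array([ 563.4, -386.5]), array([29.3, 10.9]), 25.3, np.float64(-154.3), 49)
(array([383., 184.]), np.float64(49.6), array([ 558.9, -377.1]), array([31.7, 12.6]), 22.3, np.float64(-153.9), 57)
(array([334., 222.]), np.float64(77.5), array([ 454.8, -234.6]), array([29.7, 11.7]), 30.6, np.float64(-151.1), 50)
(array([384., 221.]), np.float64(77.3), array([ 453.9, -372.2]), array([29.4, 11.6]), 28.6, np.float64(-153.5), 51)
(array([506., 332.]), np.float64(72.6), array([ 153.4, -664.3]), array([ 26.7, 118.1]), 85.2, np.float64(176.8), 445)
handle 89 [600.97789953 312.16938711 138.41378912] ((601.4495239257812, 314.0213317871094), (14.425454139709473, 32.378936767578125), 78.73186492919922)
crank 48 [576.9572372   50.61266705 173.06044369] [577.11667004  50.12176018 171.60705055]
base 2618 ((573.7622680664062, 172.6138916015625), (398.00653076171875, 156.81524658203125), 78.7843017578125) 17.215865402391387
[550.26207644  44.7825549
[... 236 characters left out ...]
66.5, np.float64(165.7), 39)
(array([273., 280.]), np.float64(74.1), array([ 452.9, -238.4]), array([27.9, 11.6]), 23.6, np.float64(-152.7), 48)
(array([347., 311.]), np.float64(74.7), array([ 561.6, -389.5]), array([27.9, 11.1]), 28.8, np.float64(-149.2), 62)
(array([303., 327.]), np.float64(74.3), array([ 451.8, -375. ]), array([29. , 11.5]), 25.5, np.float64(-153.7), 73)
handle 4 [599.63375306 309.39093772 138.70074886] ((599.298828125, 309.63134765625), (2.6883671283721924, 18.20013427734375), 84.41010284423828)
crank 17 [573.05553162  45.41328679 170.36885314] [573.38654137  46.62340011 169.45122978]
base 0 ((0.0, 0.0), (0.0, 0.0), 0.0) nan
  return _methods._mean(a, axis=axis, dtype=dtype,
  ret = ret.dtype.type(ret / rcount)
```

Call:
jog_arm(plan=[0.439,-0.213,0,0,0,5.9,0.439,-0.213,0,0,0,5.9,0.439,-0.213,0,0,0,5.9,0.439,-0.213,0,0,0,5.9,0.439,-0.213,0,0,0,5.9,0.439,-0.213,0,0,0,5.9,0.439,-0.213,0,0,0,5.9,0.439,-0.213,0,0,0,5.9,0.439,-0.213,0,0,0,5.9,0.439,-0.213,0,0,0,5.9,0.439,-0.213,0,0,0,5.9,0.439,-0.213,0,0,0,5.9,0.439,-0.213,0,0,0,5.9,0.439,-0.213,0,0,0,5.9,0.439,-0.213,0,0,0,5.9], claw=0.06, force=30)

```text
clock: 1.6
eef_pos: [599.7, 313.5, 205.9]
eef_rot: [3.141, 0.0, 2.948]
wrist_force: [-0.3, 0.4, -0.6]
finger_gap: 60.0
finger_force: 0.0
```

```bash
python3 - <<'E'
from h import *
im,d=save("side","side1.png",(170,60,330,240),4)
P=world("side",d);H=cv2.cvtColor(im,cv2.COLOR_RGB2HSV)
print(manip.read_state()["eef_pos"])
for z0,z1 in((200,216),(216,240)):
    q=P[(P[...,2]>z0)&(P[...,2]<z1)&(abs(P[...,0]-600)<60)&(abs(P[...,1]-313)<80)];print(z0,len(q),q.min(0) if len(q) else 0,q.max(0) if len(q) else 0,np.median(q,0))
E
```

```text
[599.82778203 313.40816007 205.7848814 ]
200 32 [583.84192853 269.59318689 202.71684856] [610.07819125 351.66509106 215.87650655] [598.61892249 340.03896268 210.70008724]
216 77 [583.23380623 264.83989435 216.16587415] [609.68504408 350.73839153 239.69145057] [596.90951934 272.53627797 227.0972443 ]
```

View pics/side1.png

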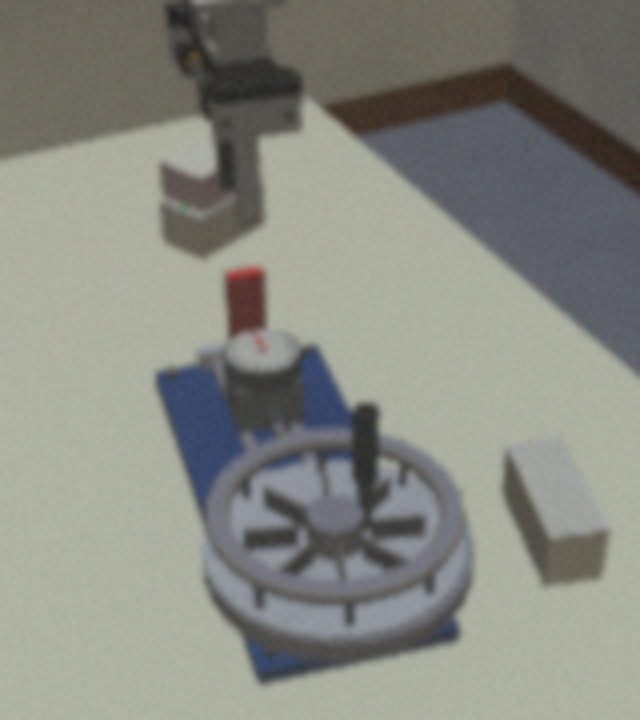

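The gripper (crop 240,150) hangs over the red handle (245,300). I'll lower and pinch.

Call:
jog_arm(plan=[0.001,0,-0.04,0,0,0,0.001,0,-0.065,0,0,0,0.001,0,-0.09,0,0,0,0.001,0,-0.09,0,0,0,0.001,0,-0.09,0,0,0])

```text
clock: 2.15
eef_pos: [601.4, 313.1, 116.4]
eef_rot: [3.141, 0.0, 2.947]
wrist_force: [-0.4, 0.8, 1.0]
finger_gap: 60.2
finger_force: 0.0
```

Call:
jog_arm(plan=[0,0,0,0,0,0,0,0,0,0,0,0,0,0,0,0,0,0,0,0,0,0,0,0,0,0,0,0,0,0,0,0,0,0,0,0], claw=0, force=30)

```text
clock: 2.75
eef_pos: [601.4, 313.0, 115.6]
eef_rot: [3.141, 0.0, 2.947]
wrist_force: [2.5, 6.3, -1.7]
finger_gap: 15.6
finger_force: 3.2
```

Call:
jog_arm(plan=[-0.002,-0.01,0,0,0,0,-0.004,-0.02,0,0,0,0,-0.006,-0.03,0,0,0,0,-0.008,-0.04,0,0,0,0,-0.009,-0.046,0,0,0,0,-0.01,-0.05,0,0,0,0,-0.0102,-0.052,0,0,0,0,-0.0104,-0.053,0,0,0,0,-0.0104,-0.053,0,0,0,0])

```text
clock: 3.65
eef_pos: [592.0, 266.0, 115.6]
eef_rot: [3.13, 0.004, 2.949]
wrist_force: [17.3, 42.7, -14.0]
finger_gap: 13.6
finger_force: 30.0
```

Call:
jog_arm(plan=[0.0005,0.003,0,0,0,0,0.001,0.005,0,0,0,0,0.001,0.005,0,0,0,0])

```text
clock: 3.95
eef_pos: [592.1, 266.2, 115.5]
eef_rot: [3.139, 0.001, 2.947]
wrist_force: [1.7, 9.5, -2.5]
finger_gap: 13.6
finger_force: 30.0
```

Call:
jog_arm(plan=[0,0,0,0,0,0,0,0,0,0,0,0,0,0,0,0,0,0,0,0,0.03,0,0,0,0,0,0.07,0,0,0,0,0,0.1,0,0,0,0,0,0.1,0,0,0], claw=0.05)

```text
clock: 4.65
eef_pos: [593.3, 265.0, 220.4]
eef_rot: [3.138, 0.006, 2.947]
wrist_force: [0.1, 0.9, -0.1]
finger_gap: 50.2
finger_force: 0.0
```

```bash
python3 - <<'E'
from m import *
print(manip.read_state()["eef_pos"])
im,d=camera("side");np.savez("s1.npz",im=im,d=d);P=world("side",d);H=hsv(im)
red=((H[...,0]<8)|(H[...,0]>172))&(H[...,1]>130)&(P[...,2]>80)&(P[...,2]<150)&(abs(P[...,1]-280)<60)
print(P[red].mean(0),P[red].max(0),red.sum())
E
```

```text
[593.26693157 265.02674165 220.43184227]
[589.80602707 260.87815997 138.85160897] [599.89600042 266.83693201 141.94285544] 16
```

Call:
jog_arm(plan=[-0.0145,-0.2144,0,0,0,0,-0.0145,-0.2144,0,0,0,0,-0.0145,-0.2144,0,0,0,0,-0.0145,-0.2144,0,0,0,0,-0.0145,-0.2144,0,0,0,0,-0.0145,-0.2144,0,0,0,0,-0.0145,-0.2144,0,0,0,0,-0.0145,-0.2144,-0.04,0,0,0,-0.0145,-0.2144,-0.06,0,0,0,-0.0145,-0.2144,-0.08,0,0,0,-0.0145,-0.2144,-0.08,0,0,0])

```text
clock: 5.8
eef_pos: [576.2, 51.9, 132.4]
eef_rot: [-3.141, -0.005, 2.949]
wrist_force: [0.5, 0.2, 0.5]
finger_gap: 49.8
finger_force: 0.0
```

Call:
jog_arm(plan=[0,0,0,0,0,0,0,0,0,0,0,0,0,0,0,0,0,0,0,0,0,0,0,0,0,0,0,0,0,0], claw=0, force=40)

```text
clock: 6.3
eef_pos: [577.9, 50.8, 136.1]
eef_rot: [3.141, 0.001, 2.947]
wrist_force: [0.5, 4.8, 2.5]
finger_gap: 19.6
finger_force: 40.0
```

```bash
cat > needle.py <<'E'
from m import *
def needle(z=99,show=None):
    im,d=camera("top");c=np.array([548.7+.194*170,44.3+.981*170])
    v,u=np.mgrid[:384,:512]
    C,A=cal("top");ray=np.stack([(u-C["cx"])/C["fx"],(v-C["cy"])/C["fy"],np.ones_like(u,float)],-1)@R(A).T
    o=np.array(C["origin"]);Q=o+ray*((z-o[2])/ray[...,2])[...,None]
    near=np.hypot(Q[...,0]-c[0],Q[...,1]-c[1])<48
    H=hsv(im);wh=near&(H[...,1]<70)&(H[...,2]>130)&(np.abs(Q[...,1]-c[1])<40)
    red=im[...,0].astype(float)-.5*im[...,1]-.5*im[...,2]
    return im,d,Q,near,wh,red,c
def read():
    im,d,Q,near,wh,red,c=needle()
    m=near&((wh)|(red>40))&(np.hypot(Q[...,0]-c[0],Q[...,1]-c[1])<36)
    k=(d>0)&near&(np.abs(world("top",d)[...,2]-99)<4);q=Q[k][:,:2]
    c0=(q.min(0)+q.max(0))/2
    w=np.clip(red-30,0,None)*near*(np.hypot(Q[...,0]-c0[0],Q[...,1]-c0[1])<33)
    X=Q[...,:2]-c0;cm=(w[...,None]*X).sum((0,1))/w.sum()
    a=np.arctan2(cm[1],cm[0]); rd=(np.degrees(np.arctan2(.981,.194))-np.degrees(a))%360
    return im,c0,q.max(0)-q.min(0),cm,w.sum(),round(rd,1),round(rd/20.6,2)
E
python3 - <<'E'
from needle import *
r=read();print(r[1:]);cv2.imwrite("pics/dial1.png",cv2.resize(r[0][140:230,110:290,::-1],None,fx=4,fy=4,interpolation=cv2.INTER_CUBIC))
E
```

```text
(array([580.67230832, 213.86845483]), array([65.83381233, 57.12301029]), array([ 6.64282971, -8.77842798]), np.float64(960.5), np.float64(131.7), np.float64(6.39))
```

View pics/dial1.png

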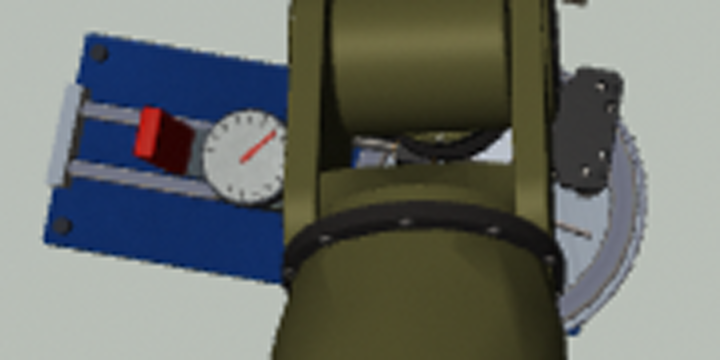

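The dial sits at crop (245,157), with the needle pointing to (275,130), which is about 6.4 mm. The arm just grazes the dial's right edge. I'll turn the wheel in steps.

Call:
jog_arm(plan=[-0.0016,0.005,0,0,0,0,-0.004,0.0096,0,0,0,0,-0.0072,0.0138,0,0,0,0,-0.0072,0.0138,0,0,0,0])

```text
clock: 6.75
eef_pos: [570.5, 64.9, 136.1]
eef_rot: [3.141, 0.001, 2.947]
wrist_force: [1.0, 4.1, 3.6]
finger_gap: 19.5
finger_force: 40.0
```

```bash
cat >> needle.py <<'E'
def read2():
    im,d,Q,near,wh,red,c=needle();c0=np.array([581.3,211.5])
    m=near&(red>35)&(np.hypot(Q[...,0]-c0[0],Q[...,1]-c0[1])<31)
    X=Q[m][:,:2];w=red[m];mu=np.average(X,0,w);C=np.cov((X-mu).T,aweights=w);e,v=np.linalg.eigh(C);a=v[:,1]
    if a@(mu-c0)<0:a=-a
    rd=(78.8-np.degrees(np.arctan2(a[1],a[0])))%360
    s=manip.read_state()["eef_pos"];ph=np.degrees(np.arctan2(s[1]-44.3,s[0]-548.7))
    print("crank %.1f  r %.1f reading %.2f mm (%.0f deg) n=%d off=%s len=%.0f"%(ph%360,np.hypot(s[1]-44.3,s[0]-548.7),rd/20.6,rd,m.sum(),(mu-c0).round(1),2*np.sqrt(e[1]*3)))
    return im
E
python3 -c "
from needle import *
read2()
for k in range(0,360,10):
    p=np.radians(k+2.5);print(k+2.5,(30*np.array([np.cos(p),np.sin(p)])).round(1),end=';')"
```

```text
crank 43.3  r 29.9 reading 16.19 mm (334 deg) n=7 off=[0.4 0.4] len=12
2.5 [30.   1.3];12.5 [29.3  6.5];22.5 [27.7 11.5];32.5 [25.3 16.1];42.5 [22.1 20.3];52.5 [18.3 23.8];62.5 [13.9 26.6];72.5 [ 9.  28.6];82.5 [ 3.9 29.7];92.5 [-1.3 30. ];102.5 [-6.5 29.3];112.5 [-11.5  27.7];122.5 [-16.1  25.3];132.5 [-20.3  22.1];142.5 [-23.8  18.3];152.5 [-26.6  13.9];162.5 [-28.6   9. ];172.5 [-29.7   3.9];182.5 [-30.   -1.3];192.5 [-29.3  -6.5];202.5 [-27.7 -11.5];212.5 [-25.3 -16.1];222.5 [-22.1 -20.3];232.5 [-18.3 -23.8];242.5 [-13.9 -26.6];252.5 [ -9.  -28.6];262.5 [ -3.9 -29.7];272.5 [  1.3 -30. ];282.5 [  6.5 -29.3];292.5 [ 11.5 -27.7];302.5 [ 16.1 -25.3];312.5 [ 20.3 -22.1];322.5 [ 23.8 -18.3];332.5 [ 26.6 -13.9];342.5 [28.6 -9. ];352.5 [29.7 -3.9];
```

```bash
python3 - <<'E'
from h import *
a,_=camera("top");b,_=camera("side")
x=cv2.resize(a[130:230,110:210,::-1],(400,400),interpolation=cv2.INTER_CUBIC);y=cv2.resize(b[90:190,170:270,::-1],(400,400),interpolation=cv2.INTER_CUBIC)
cv2.imwrite("pics/both.png",np.hstack([x,y]))
E
```

```text
(no output)
```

View pics/both.png

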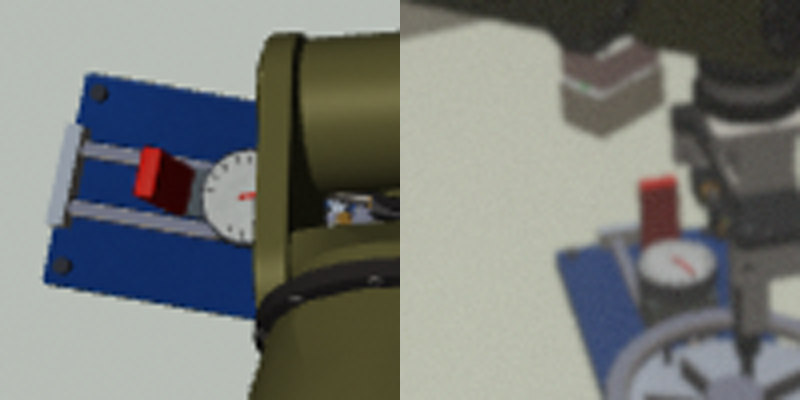

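The left panel (top) shows the needle half hidden by the arm. The right panel (side) shows the dial clear at (677,262), with the needle toward (693,273), so I'll read both views. The reading is rising, about 8 mm.

```bash
cat > rd.py <<'E'
from m import *
def one(n,im,z=99):
    C,A=cal(n);v,u=np.mgrid[:384,:512]
    ray=np.stack([(u-C["cx"])/C["fx"],(v-C["cy"])/C["fy"],np.ones_like(u,float)],-1)@R(A).T
    o=np.array(C["origin"]);Q=o+ray*((z-o[2])/ray[...,2])[...,None]
    c0=np.array([581.3,211.5]) if n=="top" else np.array([579.5,208.5])
    red=im[...,0].astype(float)-.5*im[...,1]-.5*im[...,2]
    dist=np.hypot(Q[...,0]-c0[0],Q[...,1]-c0[1])
    wh=(dist<40)&(im.min(-1)>(150 if n=="top" else 120))
    if n=="side": wh&=Q[...,1]<c0[1]+38
    x=Q[wh][:,:2];dc=(x.min(0)+x.max(0))/2,x.max(0)-x.min(0)
    m=(dist<27)&(red>(35 if n=="top" else 22))
    if m.sum()<4: return n,"hidden"
    X=Q[m][:,:2];w=red[m];mu=np.average(X,0,w);e,V=np.linalg.eigh(np.cov((X-mu).T,aweights=w));a=V[:,1]
    if a@(mu-c0)<0:a=-a
    g=(78.8-np.degrees(np.arctan2(a[1],a[0])))%360
    return n,"%.2f mm"%(g/20.6),"n",int(m.sum()),"off",(mu-c0).round(1),"dial",dc[0].round(1),dc[1].round(0)
def go():
    s=manip.read_state()["eef_pos"];print("crank %.1f r %.1f"%(np.degrees(np.arctan2(s[1]-44.3,s[0]-548.7))%360,np.hypot(s[1]-44.3,s[0]-548.7)))
    for n in("top","side"): print(one(n,camera(n)[0]))
if __name__=="__main__":go()
E
python3 rd.py
```

```text
crank 43.3 r 30.0
('top', '7.44 mm', 'n', 7, 'off', array([0.5, 0.1]), 'dial', array([582. , 223.4]), array([58., 33.]))
('side', '7.97 mm', 'n', 10, 'off', array([ 3. , -9.5]), 'dial', array([574.6, 205.8]), array([68., 60.]))
```

Call:
jog_arm(plan=[-0.0038,0.0035,0,0,0,0,-0.0082,0.0063,0,0,0,0,-0.0131,0.0083,0,0,0,0,-0.0131,0.0083,0,0,0,0])

```text
clock: 7.4
eef_pos: [556.8, 73.2, 136.1]
eef_rot: [3.141, -0.0, 2.947]
wrist_force: [-3.1, 6.1, 4.4]
finger_gap: 19.2
finger_force: 40.0
```

```bash
python3 rd.py
```

```text
crank 74.4 r 30.0
('top', 'hidden')
('side', '8.84 mm', 'n', 10, 'off', array([  0.1, -10.3]), 'dial', array([577.8, 205.8]), array([56., 60.]))
```

Call:
jog_arm(plan=[-0.0051,0.0011,0,0,0,0,-0.0103,0.0014,0,0,0,0,-0.0155,0.0007,0,0,0,0,-0.0155,0.0007,0,0,0,0])

```text
clock: 7.9
eef_pos: [541.0, 73.3, 136.1]
eef_rot: [-3.142, -0.001, 2.947]
wrist_force: [-5.7, 2.1, 6.6]
finger_gap: 19.8
finger_force: 40.0
```

```bash
python3 rd.py
```

```text
crank 104.8 r 30.0
('top', 'hidden')
('side', '9.63 mm', 'n', 9, 'off', array([-3.6, -8.6]), 'dial', array([570.4, 208. ]), array([41., 55.]))
```

Call:
jog_arm(plan=[-0.005,-0.0016,0,0,0,0,-0.0096,-0.004,0,0,0,0,-0.0096,-0.004,0,0,0,0])

```text
clock: 8.3
eef_pos: [531.5, 69.0, 136.1]
eef_rot: [-3.141, -0.001, 2.947]
wrist_force: [-4.6, -0.1, 7.6]
finger_gap: 19.3
finger_force: 40.0
```

```bash
python3 rd.py
```

```text
crank 124.9 r 30.1
('top', 'hidden')
('side', 'hidden')
```

Call:
jog_arm(plan=[-0.0042,-0.0032,0,0,0,0,-0.0077,-0.007,0,0,0,0,-0.0077,-0.007,0,0,0,0])

```text
clock: 8.7
eef_pos: [524.1, 61.6, 136.1]
eef_rot: [-3.141, 0.0, 2.947]
wrist_force: [-3.9, -2.1, 6.6]
finger_gap: 19.6
finger_force: 40.0
```

```bash
python3 rd.py
```

```text
crank 144.9 r 30.1
('top', '7.64 mm', 'n', 9, 'off', array([ 0.8, -1.8]), 'dial', array([581.9, 220.6]), array([58., 38.]))
('side', 'hidden')
```

Call:
jog_arm(plan=[-0.0028,-0.0044,0,0,0,0,-0.0048,-0.0093,0,0,0,0,-0.0048,-0.0093,0,0,0,0])

```text
clock: 9.1
eef_pos: [519.6, 52.1, 136.1]
eef_rot: [-3.14, 0.001, 2.947]
wrist_force: [-1.9, -2.6, 7.1]
finger_gap: 19.6
finger_force: 40.0
```

```bash
python3 rd.py
```

```text
crank 165.0 r 30.1
('top', '6.78 mm', 'n', 19, 'off', array([ 5.1, -7.6]), 'dial', array([581.9, 213.9]), array([58., 52.]))
('side', 'hidden')
```

Call:
jog_arm(plan=[0.002,0.0049,0,0,0,0,0.0048,0.0093,0,0,0,0,0.0083,0.0131,0,0,0,0,0.0125,0.0163,0,0,0,0,0.0171,0.0187,0,0,0,0,0.0221,0.0203,0,0,0,0,0.0221,0.0203,0,0,0,0])

```text
clock: 9.9
eef_pos: [542.5, 73.7, 136.1]
eef_rot: [3.141, 0.002, 2.947]
wrist_force: [2.7, 6.2, 6.4]
finger_gap: 19.2
finger_force: 40.0
```

```bash
python3 rd.py
```

```text
crank 101.9 r 30.1
('top', 'hidden')
('side', '9.96 mm', 'n', 9, 'off', array([-4.6, -6.8]), 'dial', array([570.6, 206.5]), array([41., 58.]))
```

Call:
jog_arm(plan=[0.0026,0.0005,0,0,0,0,0.0026,0.0005,0,0,0,0])

```text
clock: 10.2
eef_pos: [544.3, 74.0, 136.1]
eef_rot: [3.141, -0.0, 2.947]
wrist_force: [-3.5, 3.6, 9.9]
finger_gap: 19.4
finger_force: 40.0
```

```bash
python3 rd.py
```

```text
crank 98.5 r 30.0
('top', 'hidden')
('side', '10.59 mm', 'n', 9, 'off', array([-5. , -4.7]), 'dial', array([571.9, 206.5]), array([44., 58.]))
```

Call:
jog_arm(plan=[0.0026,0.0002,0,0,0,0,0.0026,0.0002,0,0,0,0])

```text
clock: 10.5
eef_pos: [546.9, 74.3, 136.1]
eef_rot: [3.141, 0.0, 2.947]
wrist_force: [-3.0, 4.2, 7.9]
finger_gap: 19.5
finger_force: 40.0
```

```bash
python3 rd.py
```

```text
crank 93.4 r 30.0
('top', 'hidden')
('side', '10.39 mm', 'n', 11, 'off', array([-5.7, -6. ]), 'dial', array([573.4, 205.8]), array([47., 60.]))
```

Call:
jog_arm(plan=[0.0026,-0.0001,0,0,0,0,0.0026,-0.0001,0,0,0,0])

```text
clock: 10.8
eef_pos: [549.6, 74.3, 136.1]
eef_rot: [3.141, 0.0, 2.947]
wrist_force: [-2.5, 5.7, 7.8]
finger_gap: 19.0
finger_force: 40.0
```

```bash
python3 rd.py
```

```text
crank 88.3 r 30.0
('top', 'hidden')
('side', '10.38 mm', 'n', 11, 'off', array([-5.8, -6.2]), 'dial', array([575.9, 205.8]), array([53., 60.]))
```

Call:
jog_arm(plan=[0.0026,-0.0003,0,0,0,0,0.0026,-0.0003,0,0,0,0])

```text
clock: 11.1
eef_pos: [552.3, 74.1, 136.1]
eef_rot: [3.141, 0.0, 2.947]
wrist_force: [-2.7, 5.4, 7.6]
finger_gap: 19.5
finger_force: 40.0
```

```bash
python3 rd.py
```

```text
crank 83.2 r 30.0
('top', 'hidden')
('side', '9.77 mm', 'n', 8, 'off', array([-3.4, -7.8]), 'dial', array([576.3, 206.1]), array([53., 60.]))
```

Call:
jog_arm(plan=[-0.0027,0.0002,0,0,0,0,-0.0054,0.0002,0,0,0,0,-0.0054,0.0002,0,0,0,0,-0.0054,0.0002,0,0,0,0])

```text
clock: 11.6
eef_pos: [546.9, 74.2, 136.1]
eef_rot: [3.141, 0.001, 2.947]
wrist_force: [-0.9, 6.2, 6.1]
finger_gap: 19.5
finger_force: 40.0
```

```bash
python3 rd.py;python3 rd.py|tail -1
```

```text
crank 93.4 r 30.0
('top', 'hidden')
('side', '10.55 mm', 'n', 10, 'off', array([-5.7, -4.8]), 'dial', array([568.7, 205.8]), array([56., 60.]))
('side', '10.67 mm', 'n', 9, 'off', array([-6. , -5.3]), 'dial', array([573.4, 205.8]), array([47., 60.]))
```

Call:
jog_arm(plan=[0,0,0,0,0,0,0,0,0,0,0,0,0,0,0,0,0,0,0,0,0.03,0,0,0,0,0,0.07,0,0,0,0,-0.05,0.09,0,0,0,0,-0.1,0.09,0,0,0,0,-0.15,0.09,0,0,0,0,-0.2,0.09,0,0,0,0,-0.25,0.09,0,0,0,0,-0.25,0.09,0,0,0,0,-0.25,0.09,0,0,0], claw=0.045)

```text
clock: 13.0
eef_pos: [546.3, -177.4, 225.0]
eef_rot: [3.142, -0.001, 2.944]
wrist_force: [-0.3, 0.8, -0.3]
finger_gap: 44.7
finger_force: 0.0
```

```bash
python3 rd.py;python3 rd.py; python3 - <<'E'
from m import *
im,d=camera("top");x=im[140:230,110:290,::-1];cv2.imwrite("pics/dial2.png",cv2.resize(x,None,fx=4,fy=4,interpolation=cv2.INTER_CUBIC))
P=world("top",d);H=hsv(im)
for o in clips("top",im,d):print(o)
dk=(H[...,2]<70)&(P[...,2]>165)&(P[...,2]<182)&(abs(P[...,0]-550)<45)&(abs(P[...,1]-44)<45)
q=P[dk];print("crank",len(q),q.mean(0))
rr=np.hypot(P[...,0]-548.7,P[...,1]-44.3);m=(P[...,2]>98)&(P[...,2]<112)&(rr>70)&(rr<105);print(circ(P[m][:,:2]))
E
```

```text
crank 269.4 r 221.7
('top', '10.77 mm', 'n', 18, 'off', array([-6.4, -5.4]), 'dial', array([581.9, 211.1]), array([58., 57.]))
('side', '10.56 mm', 'n', 10, 'off', array([-5.4, -4.7]), 'dial', array([574.8, 205.3]), array([68., 62.]))
crank 269.5 r 219.8
('top', '10.58 mm', 'n', 19, 'off', array([-5.2, -5.1]), 'dial', array([581.9, 211.1]), array([58., 57.]))
('side', '10.59 mm', 'n', 11, 'off', array([-6.2, -4.8]), 'dial', array([574.8, 206.1]), array([68., 63.]))
(array([391., 182.]), np.float64(541.7), array([ 501.5, -213.9]), array([1.5, 8.7]), 71.5, np.float64(160.3), 7)
(array([384., 221.]), np.float64(544.2), array([ 445.4, -192.6]), array([1.3, 5.6]), 78.1, np.float64(167.0), 5)
(array([506., 331.]), np.float64(72.9), array([ 152.9, -665.8]), array([ 27.5, 118.6]), 85.8, np.float64(176.4), 435)
crank 46 [546.66136927  73.64639278 173.9443612 ]
(array([548.56918797,  44.37458872]), np.float64(87.45943499482794))
```

View pics/dial2.png

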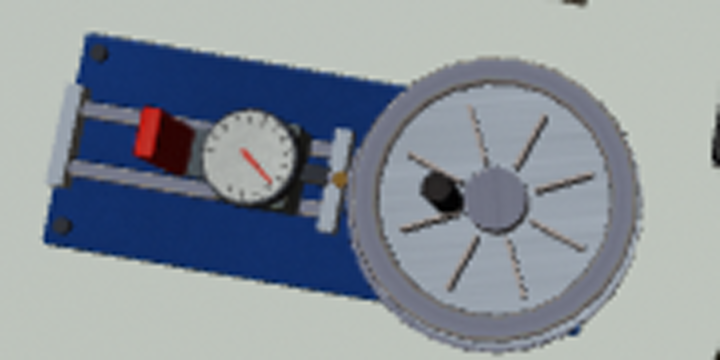

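The needle points down-right (crop 268,182), reading about 10.65 mm. The flanks at 83° and about 103° read symmetrically lower, so the wheel stands at its peak (crank 93°). Next I'll locate the clips with the side camera.

```bash
cat > cl.py <<'E'
from m import *
im,d=camera("side")
for o in clips("side",im,d):
    print(o[0],o[1],"corrected xy",o[2]+np.array([1.9,3.0]),"x-dir",o[4],o[5],o[3])
print(manip.read_state()["eef_pos"],manip.read_state()["clock"])
E
python3 cl.py
```

```text
[314. 249.] 74.4 corrected xy [ 587.4 -216.1] x-dir 74.8 168.4 [11.2 25.5]
[312. 258.] 52.8 corrected xy [ 581.9 -217.1] x-dir 43.3 142.8 [12.5 28.8]
[273. 280.] 74.9 corrected xy [ 455.7 -234.9] x-dir 28.3 -153.3 [28.2 10.8]
[347. 311.] 74.1 corrected xy [ 563.4 -386.6] x-dir 27.6 -152.0 [28.2 11.4]
[303. 327.] 74.6 corrected xy [ 453.8 -371.8] x-dir 28.8 -154.3 [27.6 11.9]
[ 546.88053696 -175.19961378  225.61839147] 13.3
```

Call:
jog_arm(plan=[0.04,-0.041,0,0,0,-2.3,0.04,-0.041,-0.04,0,0,-2.3,0.04,-0.041,-0.08,0,0,-2.3,0.04,-0.041,-0.12,0,0,-2.3,0.04,-0.041,-0.12,0,0,-2.3])

```text
clock: 13.8
eef_pos: [584.5, -215.7, 100.3]
eef_rot: [3.14, -0.009, 2.907]
wrist_force: [-0.4, -0.6, 0.3]
finger_gap: 45.2
finger_force: 0.0
```

```bash
python3 cl.py; python3 -c "
from h import *
save('side','a1.png',(250,190,380,300),5)"
```

```text
[312. 256.] 74.4 corrected xy [ 581.4 -215.7] x-dir 86.8 -178.7 [ 9.7 16.1]
[272. 280.] 74.8 corrected xy [ 455.1 -235.1] x-dir 28.4 -151.5 [26.4 10.9]
[347. 311.] 74.5 corrected xy [ 563.6 -386.4] x-dir 28.7 -152.2 [28.8 11.4]
[303. 327.] 74.5 corrected xy [ 454.6 -371.4] x-dir 28.1 -154.3 [29.2 12.3]
[ 585.99254267 -216.34918895  104.14810597] 13.85
```

View pics/a1.png

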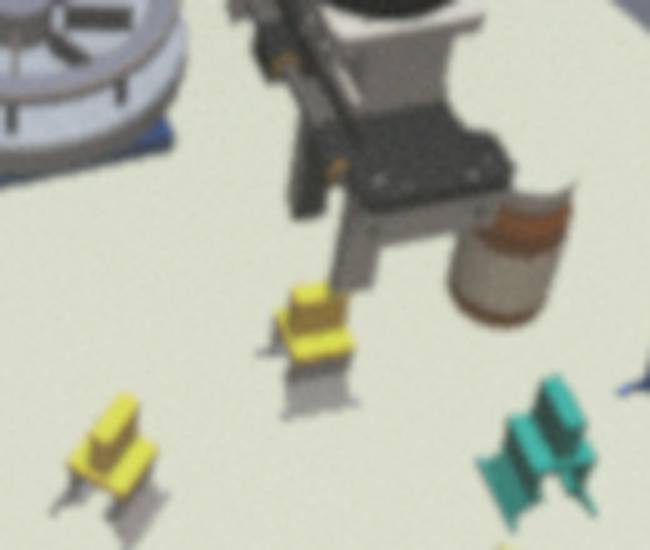

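The gripper straddles the yellow clip (crop 320,320), and the turquoise look-alike (540,440) is well clear. I'll lower and grip.

Call:
jog_arm(plan=[0,0,-0.03,0,0,0,0,0,-0.056,0,0,0,0,0,-0.056,0,0,0,0,0,-0.056,0,0,0])

```text
clock: 14.3
eef_pos: [587.8, -217.6, 52.1]
eef_rot: [-3.141, 0.003, 2.907]
wrist_force: [0.1, -0.0, 0.2]
finger_gap: 45.2
finger_force: 0.0
```

Call:
jog_arm(plan=[0,0,0,0,0,0,0,0,0,0,0,0,0,0,0,0,0,0,0,0,0,0,0,0,0,0,0,0,0,0,0,0,0,0,0,0], claw=0, force=50)

```text
clock: 14.9
eef_pos: [586.8, -217.4, 49.8]
eef_rot: [-3.142, 0.0, 2.907]
wrist_force: [-1.5, -0.3, 3.1]
finger_gap: 11.8
finger_force: 50.0
```

Call:
jog_arm(plan=[0,0,0.04,0,0,0,0,0,0.08,0,0,0,0,0,0.12,0,0,0,0,0,0.16,0,0,0,0,0,0.16,0,0,0,0,0,0.16,0,0,0])

```text
clock: 15.5
eef_pos: [586.7, -217.3, 209.4]
eef_rot: [-3.141, 0.0, 2.907]
wrist_force: [0.1, -0.0, -2.0]
finger_gap: 11.7
finger_force: 50.0
```

```bash
python3 cl.py
```

```text
[320. 215.] 216.4 corrected xy [ 577.4 -221.5] x-dir 23.6 110.9 [ 6.4 25.4]
[272. 280.] 74.9 corrected xy [ 455.1 -234.1] x-dir 31.4 -151.6 [29.3 11.7]
[347. 311.] 74.4 corrected xy [ 563.3 -386.7] x-dir 29.6 -150.0 [28.9 11.1]
[303. 327.] 74.5 corrected xy [ 454.2 -371.7] x-dir 26.4 -154.9 [28.9 12.1]
[ 586.27493546 -217.13134772  208.14360372] 15.55
```

Call:
jog_arm(plan=[-0.0233,0.1753,0,0,0,23.3,-0.0233,0.1753,0,0,0,23.3,-0.0233,0.1753,0,0,0,23.3,-0.0233,0.1753,0,0,0,23.3,-0.0233,0.1753,0,0,0,23.3,-0.0233,0.1753,0,0,0,23.3,-0.0233,0.1753,-0.04,0,0,23.3,-0.0233,0.1753,-0.045,0,0,23.3,-0.0233,0.1753,-0.045,0,0,23.3,-0.0233,0.1753,-0.045,0,0,23.3])

```text
clock: 16.55
eef_pos: [563.8, -42.7, 165.5]
eef_rot: [-3.141, 0.001, -2.971]
wrist_force: [-0.4, -0.8, -1.0]
finger_gap: 12.0
finger_force: 50.0
```

```bash
python3 -c "
from h import *
im,d=save('side','p1.png',(200,120,330,230),5);print(manip.read_state()['eef_pos'],manip.read_state()['wrist_force'])"
```

```text
[563.94255829 -42.57183526 165.77092779] [-0.43200357 -0.10553513 -0.4667779 ]
```

View pics/p1.png

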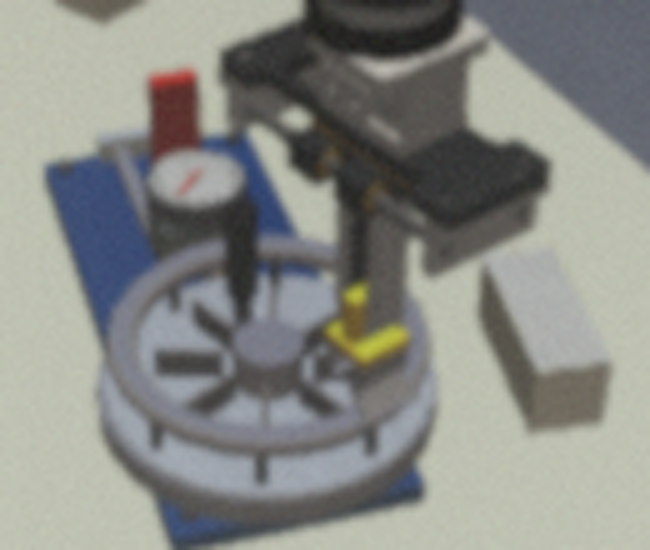

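The clip hangs above the ring (crop 365,335), level and aligned with the bar, and the needle is unchanged. Pressing down.

Call:
jog_arm(plan=[0,0,-0.015,0,0,0,0,0,-0.025,0,0,0,0,0,-0.03,0,0,0,0,0,-0.035,0,0,0,0,0,-0.038,0,0,0,0,0,-0.041,0,0,0,0,0,-0.044,0,0,0,0,0,-0.047,0,0,0,0,0,-0.049,0,0,0,0,0,-0.049,0,0,0])

```text
clock: 17.6
eef_pos: [563.8, -41.8, 116.2]
eef_rot: [3.142, 0.001, -2.97]
wrist_force: [-1.0, 5.3, 5.3]
finger_gap: 11.5
finger_force: 50.0
```

```bash
python3 rd.py; python3 -c "
from h import *
s=manip.read_state();print(s['eef_pos'],s['wrist_force'])"
```

```text
crank 279.9 r 87.5
('top', '10.78 mm', 'n', 18, 'off', array([-6.5, -5.4]), 'dial', array([581.9, 211.1]), array([58., 57.]))
('side', '10.40 mm', 'n', 11, 'off', array([-5.7, -6. ]), 'dial', array([571.5, 206.1]), array([62., 60.]))
[563.80191586 -41.80448997 116.23620446] [-0.62724752  4.98454649  5.72509539]
```

Call:
jog_arm(plan=[0,0,0.001,0,0,0,0,0,0.001,0,0,0])

```text
clock: 17.9
eef_pos: [563.4, -42.0, 116.5]
eef_rot: [3.141, 0.0, -2.97]
wrist_force: [1.1, 3.8, 0.3]
finger_gap: 11.4
finger_force: 50.0
```

Call:
jog_arm(plan=[0,0,0,0,0,0,0,0,0,0,0,0,0,0,0,0,0,0,0,0,0.03,0,0,0,0,0,0.07,0,0,0,0,0,0.1,0,0,0,-0.05,-0.04,0.1,0,0,0,-0.1,-0.09,0.1,0,0,0,-0.15,-0.09,0.1,0,0,0,-0.2,-0.09,0.1,0,0,0,-0.2,-0.09,0.1,0,0,0], claw=0.03)

```text
clock: 19.0
eef_pos: [360.6, -132.4, 216.3]
eef_rot: [-3.141, -0.0, -2.971]
wrist_force: [0.9, -0.4, 0.5]
finger_gap: 30.3
finger_force: 0.0
```

```bash
python3 cl.py; python3 rd.py; python3 - <<'E'
from m import *
im,d=camera("top")
for o in clips("top",im,d):print(o)
E
```

```text
[272. 192.] 141.8 corrected xy [563.6 -42.8] x-dir 10.1 -175.6 [27.4 11. ]
[272. 201.] 118.2 corrected xy [560.4 -43.9] x-dir 54.1 160.0 [16.8 31.2]
[273. 280.] 74.7 corrected xy [ 455.4 -234.9] x-dir 26.3 -152.3 [28.6 10.9]
[347. 311.] 74.5 corrected xy [ 564.5 -386. ] x-dir 28.8 -149.3 [29.3 11.2]
[303. 327.] 74.7 corrected xy [ 453.8 -371.7] x-dir 24.6 -153.8 [28.1 12.1]
[ 358.94541938 -132.37016442  216.52848913] 19.05
crank 223.0 r 259.3
('top', '10.61 mm', 'n', 19, 'off', array([-5.7, -5.4]), 'dial', array([580.6, 209.8]), array([55., 54.]))
('side', '10.61 mm', 'n', 11, 'off', array([-6.2, -4.8]), 'dial', array([578.3, 211.1]), array([61., 70.]))
(array([265., 182.]), np.float64(143.7), array([564.1, -43.1]), array([30.4, 11.8]), 12.3, np.float64(-169.0), 56)
(array([390., 181.]), np.float64(77.4), array([ 563.7, -386.4]), array([29.2, 11.9]), 29.7, np.float64(-153.5), 48)
(array([383., 184.]), np.float64(50.4), array([ 558.8, -377.1]), array([31.5, 13.6]), 24.4, np.float64(-154.6), 52)
(array([334., 222.]), np.float64(77.6), array([ 454.8, -234.6]), array([30.1, 11.8]), 29.2, np.float64(-151.9), 52)
(array([384., 221.]), np.float64(77.7), array([ 453.8, -372. ]), array([30.8, 11.6]), 29.2, np.float64(-154.3), 52)
(array([506., 331.]), np.float64(73.3), array([ 153.2, -663.8]), array([ 30.4, 118.6]), 84.5, np.float64(176.7), 424)
```

Call:
jog_arm(plan=[0.09,-0.103,0,0,0,-161.5,0.09,-0.103,0,0,0,-161.5,0.09,-0.103,0,0,0,-161.5,0.09,-0.103,0,0,0,-161.5,0.09,-0.103,0,0,0,-161.5,0.09,-0.103,0,0,0,-161.5,0.09,-0.103,0,0,0,-161.5,0.09,-0.103,0,0,0,-161.5,0.09,-0.103,0,0,0,-161.5,0.09,-0.103,0,0,0,-161.5,0.09,-0.103,0,0,0,-161.5,0.09,-0.103,0,0,0,-161.5,0.09,-0.103,0,0,0,-161.5,0.09,-0.103,0,0,0,-161.5,0.09,-0.103,0,0,0,-161.5,0.09,-0.103,0,0,0,-161.5,0.09,-0.103,0,0,0,-161.5,0.09,-0.103,0,0,0,-161.5,0.09,-0.103,0,0,0,-161.5,0.09,-0.103,0,0,0,-161.5])

```text
clock: 21.2
eef_pos: [454.3, -234.9, 215.8]
eef_rot: [-3.141, 0.0, 0.493]
wrist_force: [-0.6, -0.3, -0.1]
finger_gap: 30.2
finger_force: 0.0
```

```bash
python3 cl.py
```

```text
[272. 280.] 74.9 corrected xy [ 455.1 -235.3] x-dir 29.3 -151.4 [27.5 10.5]
[347. 311.] 74.7 corrected xy [ 564.2 -386.1] x-dir 29.6 -151.1 [29.  11.1]
[303. 327.] 75.3 corrected xy [ 454.4 -371.5] x-dir 26.8 -154.5 [28.9 12.4]
[ 454.16478931 -234.85255455  215.91778616] 21.25
```

Call:
jog_arm(plan=[0.0005,0,-0.04,0,0,0,0.0005,0,-0.08,0,0,0,0.0005,0,-0.12,0,0,0,0.0005,0,-0.15,0,0,0,0.0005,0,-0.166,0,0,0,0.0005,0,-0.166,0,0,0,0.0005,0,-0.166,0,0,0,0.0005,0,-0.166,0,0,0], claw=0.045)

```text
clock: 22.05
eef_pos: [454.6, -235.3, 51.6]
eef_rot: [3.14, -0.001, 0.496]
wrist_force: [-0.6, -0.5, 0.5]
finger_gap: 45.1
finger_force: 0.0
```

Call:
jog_arm(plan=[0,0,0,0,0,0,0,0,0,0,0,0,0,0,0,0,0,0,0,0,0,0,0,0,0,0,0,0,0,0,0,0,0,0,0,0], claw=0, force=50)

```text
clock: 22.65
eef_pos: [454.0, -235.1, 50.6]
eef_rot: [3.141, -0.0, 0.495]
wrist_force: [-0.3, -0.7, 1.8]
finger_gap: 12.0
finger_force: 50.0
```

Call:
jog_arm(plan=[0,0,0.04,0,0,0,0,0,0.08,0,0,0,0,0,0.12,0,0,0,0,0,0.16,0,0,0,0,0,0.16,0,0,0,0,0,0.16,0,0,0])

```text
clock: 23.25
eef_pos: [453.8, -235.0, 210.4]
eef_rot: [3.141, -0.0, 0.495]
wrist_force: [0.0, 0.1, -1.7]
finger_gap: 12.0
finger_force: 50.0
```

Call:
jog_arm(plan=[0.0479,0.2051,0,0,0,-60.6,0.0479,0.2051,0,0,0,-60.6,0.0479,0.2051,0,0,0,-60.6,0.0479,0.2051,0,0,0,-60.6,0.0479,0.2051,0,0,0,-60.6,0.0479,0.2051,0,0,0,-60.6,0.0479,0.2051,0,0,0,-60.6,0.0479,0.2051,0,0,0,-60.6,0.0479,0.2051,0,0,0,-60.6,0.0479,0.2051,-0.045,0,0,-60.6,0.0479,0.2051,-0.045,0,0,-60.6,0.0479,0.2051,-0.045,0,0,-60.6,0.0479,0.2051,-0.045,0,0,-60.6])

```text
clock: 24.55
eef_pos: [502.3, -30.0, 166.8]
eef_rot: [-3.141, -0.001, -0.562]
wrist_force: [-0.1, -0.4, -1.3]
finger_gap: 11.4
finger_force: 50.0
```

Call:
jog_arm(plan=[-0.0004,0,-0.015,0,0,0,-0.0004,0,-0.025,0,0,0,-0.0004,0,-0.03,0,0,0,-0.0004,0,-0.035,0,0,0,-0.0004,0,-0.038,0,0,0,-0.0004,0,-0.041,0,0,0,-0.0004,0,-0.044,0,0,0,-0.0004,0,-0.047,0,0,0,-0.0004,0,-0.049,0,0,0,-0.0004,0,-0.049,0,0,0])

```text
clock: 25.55
eef_pos: [501.8, -30.0, 117.1]
eef_rot: [-3.141, -0.001, -0.563]
wrist_force: [-0.0, 1.9, 5.1]
finger_gap: 11.8
finger_force: 50.0
```

```bash
python3 rd.py; python3 cl.py
```

```text
crank 237.7 r 87.8
('top', '10.91 mm', 'n', 18, 'off', array([-7.1, -5.5]), 'dial', array([581.9, 211.1]), array([58., 57.]))
('side', '10.41 mm', 'n', 11, 'off', array([-5.7, -6. ]), 'dial', array([564.5, 208.8]), array([48., 54.]))
[272. 193.] 141.5 corrected xy [564.5 -43.6] x-dir 7.3 -172.5 [26.8 12. ]
[272. 201.] 118.5 corrected xy [561.5 -44.9] x-dir 58.8 164.3 [18.7 28.1]
[251. 206.] 120.2 corrected xy [499.7 -38.1] x-dir 66.0 161.3 [ 7.6 27.4]
[347. 311.] 75.0 corrected xy [ 563.5 -386.5] x-dir 28.2 -149.5 [27.1 11.2]
[303. 327.] 74.9 corrected xy [ 454.4 -371.7] x-dir 27.5 -153.7 [29.4 11.8]
[501.85490679 -29.99120773 117.08481023] 25.7
```

Call:
jog_arm(plan=[0,0,0.001,0,0,0,0,0,0.001,0,0,0,0,0,0.001,0,0,0,0,0,0.03,0,0,0,0,0,0.07,0,0,0,0,0,0.1,0,0,0,-0.0478,-0.3419,0.1,0,0,58.7,-0.0478,-0.3419,0.1,0,0,58.7,-0.0478,-0.3419,0.1,0,0,58.7,-0.0478,-0.3419,0.1,0,0,58.7,-0.0478,-0.3419,0.1,0,0,58.7,-0.0478,-0.3419,0.1,0,0,58.7,-0.0478,-0.3419,0.1,0,0,58.7,-0.0478,-0.3419,0.1,0,0,58.7,-0.0478,-0.3419,0.1,0,0,58.7,-0.0478,-0.3419,0.1,0,0,58.7,-0.0478,-0.3419,0.1,0,0,58.7,-0.0478,-0.3419,0.1,0,0,58.7,-0.0478,-0.3419,0.1,0,0,58.7], claw=0.03)

```text
clock: 27.6
eef_pos: [453.9, -371.0, 216.7]
eef_rot: [3.141, -0.0, 0.462]
wrist_force: [-1.0, 0.3, -1.2]
finger_gap: 30.2
finger_force: 0.0
```

```bash
python3 rd.py; python3 cl.py
```

```text
crank 257.1 r 426.0
('top', '10.80 mm', 'n', 17, 'off', array([-6.4, -5.2]), 'dial', array([580.6, 211.1]), array([55., 57.]))
[251. 196.] 141.5 corrected xy [504.1 -30. ] x-dir 57.1 146.5 [13.7 27.5]
[273. 201.] 123.6 corrected xy [ 462.3 -201. ] x-dir 58.0 59.9 [375.7  19.4]
[251. 206.] 116.1 corrected xy [498.  -37.8] x-dir 59.9 152.4 [12.6 30.2]
[347. 311.] 75.1 corrected xy [ 563.4 -386.6] x-dir 28.0 -152.4 [28.  11.2]
[303. 327.] 74.8 corrected xy [ 454.2 -372. ] x-dir 26.8 -154.3 [28.3 11.9]
[ 453.73000706 -371.47979185  216.57885161] 27.75Traceback (most recent call last):
  File "rd.py", line 21, in <module>
    if __name__=="__main__":go()
                            ~~^^
  File "rd.py", line 20, in go
    for n in("top","side"): print(one(n,camera(n)[0]))
                                  ~~~^^^^^^^^^^^^^^^^
  File "rd.py", line 11, in one
    x=Q[wh][:,:2];dc=(x.min(0)+x.max(0))/2,x.max(0)-x.min(0)
                      ~~~~~^^^
    return umr_minimum(a, axis, None, out, keepdims, initial, where)
ValueError: zero-size array to reduction operation minimum which has no identity
```

Call:
jog_arm(plan=[0.0003,-0.0003,-0.04,0,0,0,0.0003,-0.0003,-0.08,0,0,0,0.0003,-0.0003,-0.12,0,0,0,0.0003,-0.0003,-0.15,0,0,0,0.0003,-0.0003,-0.167,0,0,0,0.0003,-0.0003,-0.167,0,0,0,0.0003,-0.0003,-0.167,0,0,0,0.0003,-0.0003,-0.167,0,0,0], claw=0.045)

```text
clock: 28.55
eef_pos: [454.5, -372.6, 50.9]
eef_rot: [3.14, -0.001, 0.462]
wrist_force: [0.4, 1.1, -0.1]
finger_gap: 45.2
finger_force: 0.0
```

Call:
jog_arm(plan=[0,0,0,0,0,0,0,0,0,0,0,0,0,0,0,0,0,0,0,0,0,0,0,0,0,0,0,0,0,0,0,0,0,0,0,0], claw=0, force=50)

```text
clock: 29.15
eef_pos: [453.9, -372.2, 49.6]
eef_rot: [3.141, -0.0, 0.461]
wrist_force: [-0.3, 0.6, 0.9]
finger_gap: 11.5
finger_force: 50.0
```

Call:
jog_arm(plan=[0,0,0.04,0,0,0,0,0,0.08,0,0,0,0,0,0.12,0,0,0,0,0,0.16,0,0,0,0,0,0.16,0,0,0,0,0,0.16,0,0,0])

```text
clock: 29.75
eef_pos: [453.9, -372.1, 209.5]
eef_rot: [3.141, -0.0, 0.461]
wrist_force: [-0.3, -0.4, -1.4]
finger_gap: 11.4
finger_force: 50.0
```

Call:
jog_arm(plan=[0.0102,0.3926,0,0,0,79.4,0.0102,0.3926,0,0,0,79.4,0.0102,0.3926,0,0,0,79.4,0.0102,0.3926,0,0,0,79.4,0.0102,0.3926,0,0,0,79.4,0.0102,0.3926,0,0,0,79.4,0.0102,0.3926,0,0,0,79.4,0.0102,0.3926,0,0,0,79.4,0.0102,0.3926,0,0,0,79.4,0.0102,0.3926,0,0,0,79.4,0.0102,0.3926,0,0,0,79.4,0.0102,0.3926,0,0,0,79.4,0.0102,0.3926,-0.045,0,0,79.4,0.0102,0.3926,-0.045,0,0,79.4,0.0102,0.3926,-0.045,0,0,79.4,0.0102,0.3926,-0.045,0,0,79.4])

```text
clock: 31.35
eef_pos: [464.7, 20.3, 165.9]
eef_rot: [3.14, 0.0, 1.846]
wrist_force: [0.7, -0.3, -1.6]
finger_gap: 11.7
finger_force: 50.0
```

Call:
jog_arm(plan=[-0.0004,0,-0.015,0,0,0,-0.0004,0,-0.025,0,0,0,-0.0004,0,-0.03,0,0,0,-0.0004,0,-0.035,0,0,0,-0.0004,0,-0.038,0,0,0,-0.0004,0,-0.041,0,0,0,-0.0004,0,-0.044,0,0,0,-0.0004,0,-0.047,0,0,0,-0.0004,0,-0.049,0,0,0,-0.0004,0,-0.049,0,0,0])

```text
clock: 32.35
eef_pos: [464.1, 20.5, 116.0]
eef_rot: [3.141, 0.0, 1.847]
wrist_force: [-0.6, 1.6, 5.8]
finger_gap: 11.8
finger_force: 50.0
```

```bash
sed -i 's/    m=(dist<27)/    m=(dist<27)/; s/x=Q\[wh\]\[:,:2\];dc=.*/x=Q[wh][:,:2];dc=[x.mean(0),x.std(0)]/' rd.py; python3 rd.py; python3 cl.py
```

```text
crank 195.7 r 87.9
('top', '10.57 mm', 'n', 18, 'off', array([-5.3, -5.1]), 'dial', array([580.8, 211.5]), array([14., 15.]))
('side', 'hidden')
[272. 192.] 141.2 corrected xy [564.2 -44.1] x-dir 1.4 -171.3 [24.7 12.7]
[231. 199.] 123.0 corrected xy [462.8   7.9] x-dir 75.8 175.1 [ 5.5 20.5]
[251. 196.] 141.7 corrected xy [502.8 -31.3] x-dir 48.5 148.9 [12.3 26.4]
[272. 201.] 120.0 corrected xy [562.  -46.3] x-dir 78.4 167.1 [ 8.1 24. ]
[251. 206.] 115.4 corrected xy [497.8 -37.5] x-dir 54.8 147.4 [13.9 31.7]
[347. 311.] 74.4 corrected xy [ 564.5 -386.2] x-dir 27.2 -150.4 [29.3 11.5]
[464.10195297  20.45624661 116.02816379] 32.5
```

Call:
jog_arm(plan=[0,0,0.001,0,0,0,0,0,0.001,0,0,0,0,0,0.001,0,0,0,0,0,0.03,0,0,0,0,0,0.07,0,0,0,0,0,0.1,0,0,0,0.0997,-0.4069,0.1,0,0,-78.3,0.0997,-0.4069,0.1,0,0,-78.3,0.0997,-0.4069,0.1,0,0,-78.3,0.0997,-0.4069,0.1,0,0,-78.3,0.0997,-0.4069,0.1,0,0,-78.3,0.0997,-0.4069,0.1,0,0,-78.3,0.0997,-0.4069,0.1,0,0,-78.3,0.0997,-0.4069,0.1,0,0,-78.3,0.0997,-0.4069,0.1,0,0,-78.3,0.0997,-0.4069,0.1,0,0,-78.3,0.0997,-0.4069,0.1,0,0,-78.3,0.0997,-0.4069,0.1,0,0,-78.3,0.0997,-0.4069,0.1,0,0,-78.3,0.0997,-0.4069,0.1,0,0,-78.3], claw=0.03)

```text
clock: 34.5
eef_pos: [563.5, -385.7, 216.0]
eef_rot: [3.141, -0.0, 0.482]
wrist_force: [0.1, 0.3, 1.3]
finger_gap: 30.0
finger_force: 0.0
```

```bash
python3 rd.py; python3 cl.py
```

```text
crank 272.0 r 430.3
('top', '10.57 mm', 'n', 19, 'off', array([-5.2, -5.2]), 'dial', array([581.8, 211.5]), array([15., 15.]))
('side', 'hidden')
[231. 191.] 141.5 corrected xy [465.3  18. ] x-dir 15.5 106.9 [11.4 28.1]
[272. 192.] 140.8 corrected xy [564.8 -43.7] x-dir 6.7 -173.6 [26.5 13.2]
[231. 199.] 122.7 corrected xy [466.3  15.9] x-dir 14.5 121.2 [11.3 26.7]
[251. 197.] 141.6 corrected xy [503.4 -30.7] x-dir 61.8 146.4 [13.6 27. ]
[272. 201.] 120.2 corrected xy [563.2 -47.2] x-dir 75.8 175.0 [10.5 26.8]
[251. 206.] 115.6 corrected xy [498.1 -37.7] x-dir 60.6 151.3 [14.3 30.2]
[347. 311.] 74.6 corrected xy [ 563.9 -386.2] x-dir 29.2 -150.1 [27.6 11.2]
[ 563.45187941 -386.11417361  215.69627718] 34.65
```

Call:
jog_arm(plan=[0.0004,-0.0002,-0.04,0,0,0.8,0.0004,-0.0002,-0.08,0,0,0.8,0.0004,-0.0002,-0.12,0,0,0.8,0.0004,-0.0002,-0.15,0,0,0.8,0.0004,-0.0002,-0.166,0,0,0.8,0.0004,-0.0002,-0.166,0,0,0.8,0.0004,-0.0002,-0.166,0,0,0.8,0.0004,-0.0002,-0.166,0,0,0.8], claw=0.045)

```text
clock: 35.45
eef_pos: [564.6, -387.2, 51.6]
eef_rot: [3.139, -0.001, 0.495]
wrist_force: [0.6, 0.2, 0.5]
finger_gap: 45.3
finger_force: 0.0
```

Call:
jog_arm(plan=[0,0,0,0,0,0,0,0,0,0,0,0,0,0,0,0,0,0,0,0,0,0,0,0,0,0,0,0,0,0,0,0,0,0,0,0], claw=0, force=50)

```text
clock: 36.05
eef_pos: [563.8, -386.7, 49.6]
eef_rot: [3.141, -0.0, 0.495]
wrist_force: [-0.6, -0.9, 1.4]
finger_gap: 11.5
finger_force: 49.9
```

Call:
jog_arm(plan=[0,0,0.04,0,0,0,0,0,0.08,0,0,0,0,0,0.12,0,0,0,0,0,0.16,0,0,0,0,0,0.16,0,0,0,0,0,0.16,0,0,0])

```text
clock: 36.65
eef_pos: [563.8, -386.6, 209.5]
eef_rot: [3.141, -0.0, 0.495]
wrist_force: [0.5, 1.0, -1.4]
finger_gap: 11.4
finger_force: 49.9
```

Call:
jog_arm(plan=[0.0538,0.3767,0,0,0,23.4,0.0538,0.3767,0,0,0,23.4,0.0538,0.3767,0,0,0,23.4,0.0538,0.3767,0,0,0,23.4,0.0538,0.3767,0,0,0,23.4,0.0538,0.3767,0,0,0,23.4,0.0538,0.3767,0,0,0,23.4,0.0538,0.3767,0,0,0,23.4,0.0538,0.3767,0,0,0,23.4,0.0538,0.3767,0,0,0,23.4,0.0538,0.3767,0,0,0,23.4,0.0538,0.3767,-0.045,0,0,23.4,0.0538,0.3767,-0.045,0,0,23.4,0.0538,0.3767,-0.045,0,0,23.4,0.0538,0.3767,-0.045,0,0,23.4])

```text
clock: 38.15
eef_pos: [618.2, -10.5, 166.3]
eef_rot: [3.14, -0.001, 0.902]
wrist_force: [-0.4, -0.4, -2.0]
finger_gap: 11.7
finger_force: 49.9
```

Call:
jog_arm(plan=[-0.0003,0.0003,-0.015,0,0,0,-0.0003,0.0003,-0.025,0,0,0,-0.0003,0.0003,-0.03,0,0,0,-0.0003,0.0003,-0.035,0,0,0,-0.0003,0.0003,-0.038,0,0,0,-0.0003,0.0003,-0.041,0,0,0,-0.0003,0.0003,-0.044,0,0,0,-0.0003,0.0003,-0.047,0,0,0,-0.0003,0.0003,-0.049,0,0,0,-0.0003,0.0003,-0.049,0,0,0])

```text
clock: 39.15
eef_pos: [617.2, -9.4, 116.0]
eef_rot: [-3.141, -0.0, 0.903]
wrist_force: [-3.9, 3.8, 7.4]
finger_gap: 11.5
finger_force: 49.9
```

Call:
jog_arm(plan=[0,0,0.001,0,0,0,0,0,0.001,0,0,0,0,0,0.001,0,0,0,0,0,0.03,0,0,0,0,0,0.07,0,0,0,0,0,0.1,0,0,0,0,-0.15,0.1,0,0,0,0,-0.15,0.1,0,0,0,0,-0.15,0.1,0,0,0,0,-0.15,0.1,0,0,0], claw=0.03)

```text
clock: 40.15
eef_pos: [616.6, -165.1, 214.9]
eef_rot: [3.141, 0.001, 0.898]
wrist_force: [0.2, 0.2, -0.1]
finger_gap: 30.2
finger_force: 0.0
```

```bash
python3 rd.py; python3 - <<'E'
from m import *
im,d=camera("top")
for o in clips("top",im,d):print(o[:5])
P=world("top",d);H=hsv(im)
dk=(H[...,2]<70)&(P[...,2]>165)&(P[...,2]<182)&(abs(P[...,0]-550)<45)&(abs(P[...,1]-44)<45)
print("crank",P[dk].mean(0))
cv2.imwrite("pics/four.png",cv2.resize(im[130:230,110:300,::-1],None,fx=4,fy=4,interpolation=cv2.INTER_CUBIC))
s=manip.read_state();print(s["eef_pos"])
E
```

```text
crank 288.0 r 220.2
('top', '10.91 mm', 'n', 18, 'off', array([-6.9, -5.5]), 'dial', array([581.7, 211.4]), array([15., 15.]))
('side', '10.48 mm', 'n', 10, 'off', array([-5.5, -5.4]), 'dial', array([578.7, 205.6]), array([16., 16.]))
(array([253., 163.]), np.float64(143.5), array([617.2, -10.5]), array([30.3, 11.8]), 54.1)
(array([265., 182.]), np.float64(143.6), array([564.6, -42.9]), array([28.6, 11.9]), 12.1)
(array([261., 205.]), np.float64(142.8), array([501.7, -31. ]), array([11.4, 28.5]), 60.8)
(array([243., 220.]), np.float64(143.3), array([464.7,  19.3]), array([11.3, 28.3]), 17.1)
(array([506., 331.]), np.float64(72.8), array([ 153.3, -664.3]), array([ 29.4, 118.6]), 84.0)
crank [546.05832962  73.91908375 173.99953607]
[ 617.24441968 -159.46005228  215.20804739]
```

View pics/four.png

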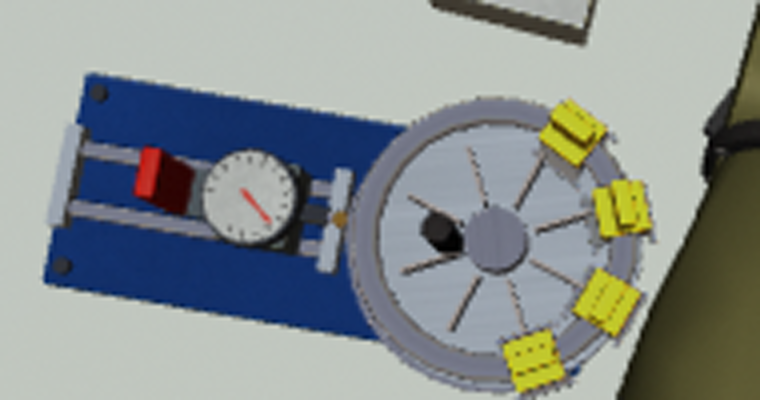

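All four clips sit on the ring at crop (572,130), (622,208), (607,300) and (533,360). Their tab tops are all about 143 mm, meaning snapped on, and the needle still reads the peak. Now I'll go to the handle.

Call:
jog_arm(plan=[-0.0252,0.426,0,0,0,117.1,-0.0252,0.426,0,0,0,117.1,-0.0252,0.426,0,0,0,117.1,-0.0252,0.426,0,0,0,117.1,-0.0252,0.426,0,0,0,117.1,-0.0252,0.426,0,0,0,117.1,-0.0252,0.426,0,0,0,117.1,-0.0252,0.426,0,0,0,117.1,-0.0252,0.426,0,0,0,117.1,-0.0252,0.426,0,0,0,117.1,-0.0252,0.426,0,0,0,117.1,-0.0252,0.426,0,0,0,117.1,-0.0252,0.426,0,0,0,117.1,-0.0252,0.426,0,0,0,117.1,-0.0252,0.426,0,0,0,117.1,-0.0252,0.426,0,0,0,117.1,-0.0252,0.426,0,0,0,117.1], claw=0.034)

```text
clock: 42.0
eef_pos: [591.8, 266.9, 215.5]
eef_rot: [3.142, 0.0, 2.945]
wrist_force: [0.2, -0.3, -0.2]
finger_gap: 33.9
finger_force: 0.0
```

Call:
jog_arm(plan=[0,0,-0.04,0,0,0,0,0,-0.08,0,0,0,0,0,-0.1,0,0,0,0,0,-0.1,0,0,0,0,0,-0.1,0,0,0])

```text
clock: 42.5
eef_pos: [592.4, 266.6, 116.5]
eef_rot: [3.141, 0.001, 2.946]
wrist_force: [0.1, -0.5, -0.0]
finger_gap: 33.8
finger_force: 0.0
```

Call:
jog_arm(plan=[0,0,0,0,0,0,0,0,0,0,0,0,0,0,0,0,0,0,0,0,0,0,0,0,0,0,0,0,0,0], claw=0, force=30)

```text
clock: 43.0
eef_pos: [592.4, 266.5, 116.5]
eef_rot: [3.141, 0.001, 2.947]
wrist_force: [-1.4, -0.8, 7.0]
finger_gap: 13.9
finger_force: 30.0
```

Call:
jog_arm(plan=[0.002,0.01,0,0,0,0,0.004,0.02,0,0,0,0,0.006,0.03,0,0,0,0,0.008,0.04,0,0,0,0,0.0093,0.047,0,0,0,0,0.0097,0.049,0,0,0,0,0.01,0.051,0,0,0,0,0.0103,0.053,0,0,0,0,0.0103,0.053,0,0,0,0])

```text
clock: 43.9
eef_pos: [602.2, 315.4, 116.4]
eef_rot: [-3.134, -0.001, 2.945]
wrist_force: [-13.7, -28.0, 14.7]
finger_gap: 13.8
finger_force: 30.0
```

Call:
jog_arm(plan=[-0.0004,-0.003,0,0,0,0,-0.0004,-0.003,0,0,0,0,-0.0004,-0.003,0,0,0,0])

```text
clock: 44.2
eef_pos: [602.1, 315.3, 116.4]
eef_rot: [-3.14, 0.0, 2.946]
wrist_force: [-4.4, -8.0, 8.6]
finger_gap: 14.0
finger_force: 30.0
```

Call:
jog_arm(plan=[0,0,0,0,0,0,0,0,0,0,0,0,0,0,0,0,0,0,0,0,0.03,0,0,0,0,0,0.07,0,0,0,0,0,0.1,0,0,0,-0.15,0.1,0.1,0,0,0,-0.15,0.1,0.1,0,0,0,-0.15,0.1,0.1,0,0,0,-0.15,0.1,0.1,0,0,0,-0.15,0.1,0.1,0,0,0,-0.15,0.1,0.1,0,0,0], claw=0.05)

```text
clock: 45.4
eef_pos: [451.9, 416.6, 215.6]
eef_rot: [3.142, 0.0, 2.948]
wrist_force: [-0.2, -1.0, -1.2]
finger_gap: 50.4
finger_force: 0.0
```

```bash
python3 - <<'E'
from m import *
im,d=camera("top")
for o in clips("top",im,d):print(o[:5])
P=world("top",d);H=hsv(im)
dk=(H[...,2]<70)&(P[...,2]>165)&(P[...,2]<182)&(abs(P[...,0]-550)<45)&(abs(P[...,1]-44)<45)
print("crank",P[dk].mean(0))
red=((H[...,0]<6)|(H[...,0]>174))&(H[...,1]>150)&(P[...,2]>125)&(P[...,2]<160)&(P[...,0]>500)
print("handle",cv2.minAreaRect(P[red][:,:2].astype(np.float32)))
cv2.imwrite("pics/end.png",cv2.resize(im[:,:,::-1],None,fx=1.5,fy=1.5));s=manip.read_state();print(s["eef_pos"])
E
```

```text
(array([252., 163.]), np.float64(143.6), array([617.5, -10.5]), array([30. , 11.1]), 51.1)
(array([265., 182.]), np.float64(143.6), array([564.8, -42.8]), array([28.7, 11.9]), 10.9)
(array([261., 205.]), np.float64(143.7), array([501.7, -31. ]), array([11.4, 28.8]), 60.3)
(array([243., 220.]), np.float64(143.2), array([464.7,  19.3]), array([11.3, 28.2]), 16.5)
(array([506., 331.]), np.float64(73.1), array([ 153. , -664.1]), array([ 29. , 118.3]), 84.8)
crank [546.23017676  73.89624004 173.40887475]
handle ((601.7560424804688, 314.6252136230469), (14.413662910461426, 32.03675842285156), 78.72560119628906)
[452.57147544 416.09264622 215.42353922]
```

View pics/end.png

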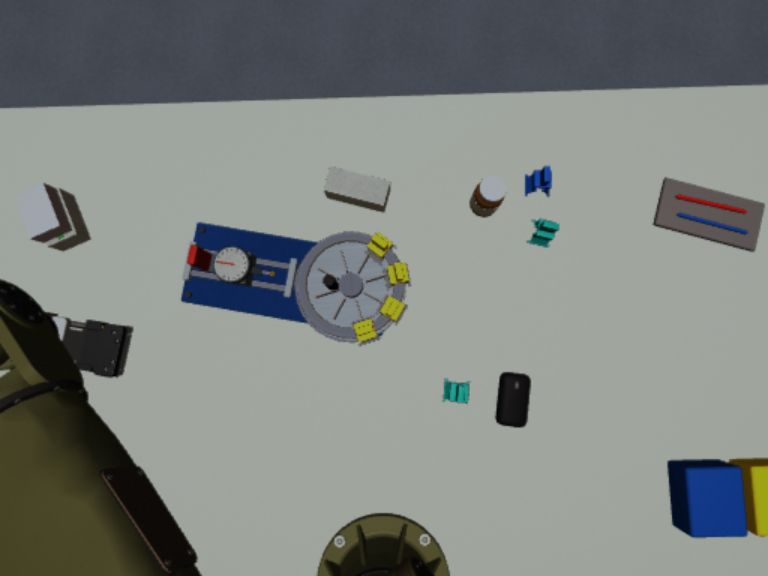

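The handle (199,255) is back at its starting place, all four clips are on the far half of the ring (380–410, 240–335), the crank is unmoved, and the bystanders are untouched.

```bash
python3 -c "
from cell import manip
print(manip.sign_off())"
```

```text
the job is handed in; nothing more can be done
None
```

The job is handed in: the wheel stands released at its high spot (dial read about 10.7 mm), all four yellow clips are snapped onto the half of the ring away from the indicator, the indicator is back against its outer stop, and the carton, jar and mouse were left alone.

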